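# Stand up the fallen bottle and pin the bottle carrier shut

### The job

Stand the fallen bottle up again in the lane of the bottle carrier, between its two neighbours, and let go of it; then swing the hinged cover down over the bottles. Take the red-handled locking pin from the tube rack and push it, standing straight, through the hole in the cover into the hole of the tower below, until the cover is pressed fully shut against its springs. Do not let go: finish while still holding the pin pressed down, with all three bottles upright, and do not knock over the neighbours or push the other things about.

Things in the scene. Friction and masses are not known exactly. Their poses are not given: they have to be found in the camera images.
- carrier: Bottle carrier, fixed. White plate 110 x 290 x 8 mm. Origin: centre of its underside, on the counter; x across, y along the lane, z up. Lane: between steel rails at x = -24 and +24 mm (6 mm thick, tops 14 mm up, y -100 to +100); bottles stand on the plate, 8 mm up. Blue hinge cheeks at y = +122 (100 high, 66 wide in x, 24 in y); blue tower at y = -122, 72 (x) x 30 (y) mm, top 86 mm up.
- lane_middle (a point): Point on the plate (8 mm above the counter) in the middle of the lane, where the fallen bottle belongs, midway between its neighbours, which stand about 62 mm away on either side along the lane. Frame as the carrier's.
- cover (a joint): Cover hinge, rad: 0 = shut (level), grows opening; starts past upright, about 1.8 (limit 1.95). Friction 0.08 N m holds it there; weight 180 g. Pushed down below about 1.1 it sinks by itself, damped, and rests ajar at about 0.04 on two sprung studs in the tower. About 5 N down at its hole presses it fully shut; let go, it rises again.
- hinge_axis (a point): Middle of the cover's hinge axis, 92.5 mm above the counter, at carrier y = +122. The axis runs along the carrier's x. Axes as the carrier's.
- cover_hole (a point): Centre of the 14 mm hole in the cover, on its top (outer) face, 244 mm from the hinge axis; z: outward normal of that face, y: along the cover to the hinge. The cover is an aluminium frame 5 mm thick, 60 mm wide, reaching 259 mm out, solid plate from 229 to 259 mm; rubber pads hang 4.5 mm below it over the bottles. Shut, this point is 95 mm above the counter.
- pin_hole (a point): Centre of the mouth of the hole in the tower's top, 86 mm above the counter, vertical, 12 mm wide with a 2 mm chamfer, 46 mm deep; right below the cover's hole when the cover is shut.
- pin: Locking pin, 87 mm, 60 g. Origin: centre of its tip (lower end); z to the handle. Steel shaft 10 mm thick from 0 to 50 mm, tip tapered over 5 mm; steel collar 26 mm wide, 50 to 55 mm; red round handle 18 mm thick, 55 to 87 mm. Hangs upright in a hole of the rack, collar on its top board (tip 11 mm up). Home: collar on the shut cover, tip 45 mm above the counter.
- rack: White tube rack 62 x 210 x 78 mm, fixed. Origin: centre of the underside; y along its length, z up. Holes 16 mm square, top board 61 mm up, rows at x = -15 and +15 mm, y = -80 to +80 in steps of 32 mm; end plates 78 mm high at y = -103, +103. Pin and two tubes stand in the row x = -15 at y = -48, +16, +80 (any order).
- tube_p: Blood tube with a purple cap, 16 x 92 mm, standing in the rack; its top is 96 mm above the counter. Origin: centre of the bottom.
- tube_y: Blood tube with a yellow cap, 16 x 92 mm, standing in the rack. Origin: centre of the bottom.
- oil: The fallen bottle: brown, black cap, 33 mm thick, 72 mm tall, about 50 g. Origin: centre of its underside; z from the base to the cap. The straight body is 61 mm long. It lies across the lane on the two rails, its axis 30.5 mm above the counter, the cap roughly along the carrier's +x.
- oil_2: Neighbour bottle of the same kind, standing in the lane (33 mm thick, 72 mm tall). Origin: centre of the underside.
- vial: Neighbour: pale vial with a white cap, standing in the lane, 32 mm thick, 75 mm tall. Origin: centre of the underside.
- cup_r: Bystander: specimen cup with a red lid, 62 x 65 mm, standing at the left. Origin: centre of the underside.
- cup_y: Bystander: specimen cup with a yellow lid, 62 x 65 mm, standing at the left. Origin: centre of the underside.
- stain: Bystander: brown bottle with a blue cap, 52 x 130 mm, at the back right. Origin: centre of the underside.
- dish: Bystander: petri dish, 57 x 15 mm, at the right, behind the rack. Origin: centre of the underside.
- tape: Bystander: roll of tape, 98 mm wide, 25 mm high, behind the carrier. Origin: centre of the underside.
Things that resemble listed ones, but are neither listed nor needed, are in the scene too. Leave any blue look-alike of the oil alone.

How it is judged (in metres and radians):
On the way, in this order (a step that is already met when the one before it is completed fails the run):
1. the fallen bottle stands upright in the lane between its neighbours and is let go (angle between oil's own z axis and vertical below 0.12 rad and x of oil in the frame of carrier between -0.012 and 0.012 m and y of oil in the frame of carrier between -0.03 and 0.03 m and z of oil in the frame of carrier below 0.0125 m and contact force between the fingers and oil below 0.05 N and linear speed of oil below 0.03 m/s), for 0.2 s.
2. the cover is swung down over the bottles (value of joint cover below 0.1 rad), for 0.2 s.
At the end, for the whole second after the job is handed in: Cover shut within 0.015 rad; pin in both holes, tip within 5 mm of home depth and 4 mm of the hole's axis, upright within 0.1 rad, fingers still on it (over 1 N); all three bottles upright (0.12 rad) on the plate in the lane, the once-fallen one within 30 mm of its middle (value of joint cover below 0.015 rad and z of cover_hole in the frame of carrier below 0.0985 m and z of pin in the frame of carrier below 0.05 m and horizontal distance between pin and pin_hole below 0.004 m and angle between pin's own z axis and vertical below 0.1 rad and contact force between the fingers and pin above 1 N and angle between each of oil, vial, oil_2's own z axis and vertical below 0.12 rad and x of oil in the frame of carrier between -0.012 and 0.012 m and y of oil in the frame of carrier between -0.03 and 0.03 m and z of each of oil, vial, oil_2 in the frame of carrier below 0.0125 m and x of vial in the frame of carrier between -0.014 and 0.014 m and y of vial in the frame of carrier between -0.08 and 0.08 m and x of oil_2 in the frame of carrier between -0.014 and 0.014 m and y of oil_2 in the frame of carrier between -0.08 and 0.08 m); the arm keeps its last pose, push and grip.
It fails at once if a neighbour bottle is knocked over or lifted out (angle between any of vial, oil_2's own z axis and vertical above 0.4 rad or height (world z) of any of vial, oil_2 above 0.035 m).
It fails at once if a bystander is pushed more than 5 cm (distance of any of cup_r, cup_y, stain, dish, tape from where it was at the start of the episode above 0.05 m).
It fails at once if a tube is pulled out of the rack (distance of any of tube_p, tube_y from where it was at the start of the episode above 0.05 m).
It also fails if it takes over 72 s, if anything falls off the work surface, if the arm or the gripper's body presses on something with over 40 N, if the wrist force passes 120 N, or if a joint passes its speed limit or range.

### The arm

A 6-joint arm with a two-finger parallel gripper is mounted at the origin on a cart in front of the work surface, level with it; the furniture and walls round the work are solid. World frame = base frame: x ahead of the robot, y to its left, z up, the work surface at z = 0. Lengths are in mm, angles in rad, forces in N, time in s.
With the tool pointing down it reaches from about 275 to 825 mm from the base axis. Payload 5.2 kg.
Tool frame: the origin (TCP) lies midway between the tips of the shut fingers; the grasp point (between the pads) lies 19 mm behind it; z points along the fingers, y is the direction in which the jaws open and shut (so a half turn about z gives the same grasp; the last joint's range is limited). The gripper opens to 93 mm and grips with 3 to 60 N. Pads are 15 mm wide; open, the fingers measure 128 mm over their backs; the gripper's body (75 mm by 188 mm) begins 65 mm behind the grasp point.
Start: joints at [-1.504, 0.259, 1.535, -0, 1.348, -0.203], TCP at [146.617, -530.102, 218.653] pointing down, gripper open.
Joint ranges: [-3.14, 3.14], [-0.91, 2.08], [0.19, 2.58], [-1.22, 4.36], [0.22, 2.71], [-3.12, 3.12]. Speed limits (rad/s): [2.57, 2.57, 3.14, 3.14, 3.14, 3.14].

### API

Orientations are given as a 3x3 rotation matrix whose columns are the frame's x, y, z axes.
In Python, from rig import readout, optics, manip, spotter gives the robot as it stands. The module is installed in compiled form; this text tells all that it offers.
- The arm moves only by the shell command python3 -m creep 'ROWS' [FORCE]. ROWS is JSON, a list of rows, each a list of 5 numbers: the finger opening in cm, from 0 to 9.3, then the shift along the tool's x, y, z in cm, then the turn about the tool's z in rad. In form: [[hand, x, y, z, roll], ...]. A call has exactly 10 rows; each row shifts and turns the commanded pose from where the row before left it, along the tool's axes as they then stand; what a row does not reach is not made up. A row lasts 1/10 s, in which the tool goes at most 50 mm and 8.59 degrees, less where a joint would pass 70% of its speed; a pose out of reach is approached as far as the arm can. A call with a gripper value outside its range is refused whole. The fingers move at their own pace and stop on an object; FORCE is the grip in N (left out, the last holds). Time passes only in rows, so rows that do not move let the fingers close, or fill a call up. It gives the time, the measured TCP pose, the force and the opening at its end, in the units of the state.
- readout.sense(): the state, without advancing time (a new reading comes with each control period).
- optics.snapshot(name): name is "side" or "top" or "wrist"; returns a dict with "pixels" (420x560x3 uint8, red, green, blue), "depth" (420x560 float32, mm along the optical axis (not along the pixel's ray), 0 where there is no reading), "K" (3x3 intrinsics, pixels), "R" (3x3) and "t" (3): a world point X has camera coordinates R X + t. Camera axes: x right, y down, z forward; pixel columns grow to the right and rows downward; lengths in mm; the calibration is good to about 2 mm. A picture is of the moment at which its call begins.
- manip.finish_job(): hands the job in, once; it reports no verdict.
Trained networks look in the newest picture that a camera, given by its name, has taken for a name from the list of things; names that differ only in an ending like _2 or _b are one class to them, and where a whole thing is asked for, a point or a joint stands for the part that bears it (a point fixed in the world has none). Each returns a list of dicts, best first, with "confidence" (0 to 1); they miss things now and then, are a little off and sometimes report something else, mostly with a low value. They report only what shows in the picture. A call takes as long as a camera call. They do not tell look-alikes from the thing itself.
- spotter.silhouettes(camera, target): "region" (420x560 bool, what is visible of it) and "rect" ([left, top, width, height] in pixels, round what is visible of it).
- spotter.place_of(camera, target): "point" ([column, row] in pixels: a listed point, or the origin of a listed thing).
The state is a dict: "time": time; "q": joint angles; "dq": joint speeds; "effort": joint torques, N m; "position": TCP position; "orientation": TCP orientation; "contact_force": force on the tool from outside, world axes, zero at the start; "moment": the same for the moment, N m; "gripper_width": opening from 0.0 (shut) to 1.0 (fully open).
Only numpy, scipy, OpenCV 4.12 (cv2) and the standard library are available. Lean on these libraries where they do the work, as an engineer would, in place of code of your own. Each camera call takes 0.05 s, during which the arm holds its last target.

## Working session

There is one attempt and no reset: what is moved stays moved. The work goes in short steps, Python scripts to look and compute and a shell command to move; the robot and the scene stay as the last step left them, time stands still between calls to the robot, and variables do not carry over. Pictures are saved under pics/ and viewed, and the job is handed in when it is done.

```bash
ls; mkdir -p pics
python3 - <<'E'
from rig import readout, optics, manip, spotter
import cv2,numpy as np
s=readout.sense(); print({k:np.round(v,3).tolist() for k,v in s.items()})
for n in ["side","top","wrist"]:
    o=optics.snapshot(n); cv2.imwrite(f"pics/{n}0.png",o["pixels"][:,:,::-1]); print(n,o["K"].tolist(),o["R"].round(4).tolist(),o["t"].round(1).tolist())
    np.savez(f"pics/{n}0.npz",**o)
E
```

```text
pics
{'time': 0.0, 'q': [-1.504, 0.259, 1.536, -0.0, 1.348, -0.203], 'dq': [0.001, 0.0, -0.0, 0.001, 0.001, 0.001], 'effort': [0.0, -43.731, -28.4, 0.072, 0.041, -0.0], 'position': [146.568, -529.54, 217.836], 'orientation': [[0.964, 0.267, -0.0], [0.267, -0.964, 0.002], [0.0, -0.002, -1.0]], 'contact_force': [0.293, -0.28, 0.139], 'moment': [-0.003, 0.007, -0.001], 'gripper_width': 0.997}
side [[472.69460947310813, 0.0, 282.8082541409794], [0.0, 472.69460947310813, 211.40237954223346], [0.0, 0.0, 1.0]] [[0.9998, -0.0086, -0.0182], [-0.0197, -0.6047, -0.7962], [-0.0041, 0.7964, -0.6047]] [-564.1, 72.4, 1444.2]
top [[401.0511525355389, 0.0, 286.246424396122], [0.0, 401.0511525355389, 204.93145155777063], [0.0, 0.0, 1.0]] [[0.0201, -0.9997, -0.0113], [-0.9813, -0.0176, -0.1918], [0.1915, 0.015, -0.9814]] [-4.1, 592.8, 1170.1]
wrist [[312.76032838522434, 0.0, 276.4666278528112], [0.0, 312.76032838522434, 208.02825943068098], [0.0, 0.0, 1.0]] [[0.2677, -0.9635, -0.0014], [-0.9276, -0.2581, 0.2701], [-0.2606, -0.071, -0.9628]] [-548.9, -33.2, 391.5]
```

View pics/side0.png

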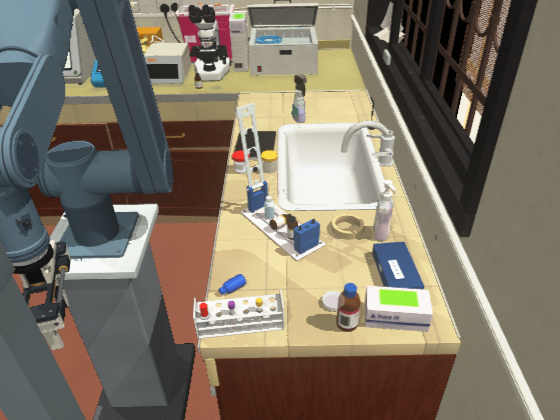

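View pics/top0.png

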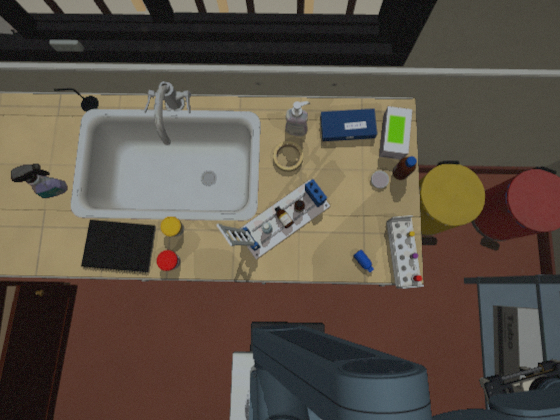

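View pics/wrist0.png

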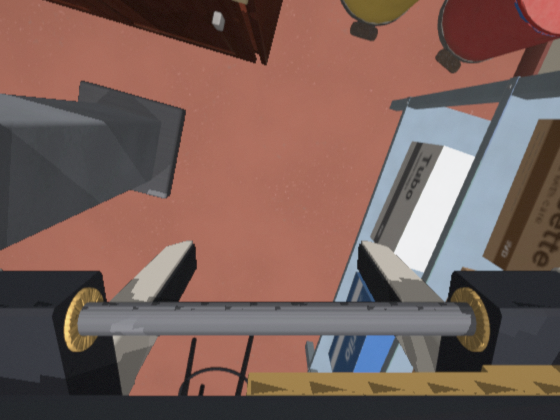

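```bash
cat > h.py <<'E'
import numpy as np,cv2
from rig import readout, optics, manip, spotter
def snap(n,tag):
    o=optics.snapshot(n); np.savez(f"pics/{n}{tag}.npz",**o); cv2.imwrite(f"pics/{n}{tag}.png",o["pixels"][:,:,::-1]); return o
def load(n,tag): return dict(np.load(f"pics/{n}{tag}.npz"))
def ray(o,uv):
    d=np.linalg.solve(o["K"],np.array([uv[0],uv[1],1.0])); return -o["R"].T@o["t"], o["R"].T@d
def atz(o,uv,z):
    c,d=ray(o,uv); return c+d*(z-c[2])/d[2]
def pt(o,uv,D): 
    c,d=ray(o,uv); return c+d*D
def proj(o,X):
    p=o["K"]@(o["R"]@np.asarray(X,float)+o["t"]); return p[:2]/p[2]
def cloud(o):
    v,u=np.mgrid[0:420,0:560]; D=o["depth"]
    d=np.linalg.inv(o["K"])@np.stack([u.ravel(),v.ravel(),np.ones(u.size)])
    P=o["R"].T@(d*D.ravel()-o["t"][:,None]); return P.T.reshape(420,560,3)
def tri(a,b):
    # list of (o,uv)
    A=np.zeros((3,3));B=np.zeros(3)
    for o,uv in (a,b):
        c,d=ray(o,uv); d/=np.linalg.norm(d); M=np.eye(3)-np.outer(d,d); A+=M;B+=M@c
    return np.linalg.solve(A,B)
def crop(o,name,x,y,w,h,s):
    im=o["pixels"][y:y+h,x:x+w,::-1]; cv2.imwrite("pics/"+name,cv2.resize(im,None,fx=s,fy=s,interpolation=cv2.INTER_CUBIC))
E
python3 - <<'E'
from h import *
s=load("side",0);t=load("top",0)
a=s["pixels"][170:270,220:360,::-1];b=t["pixels"][165:265,205:345,::-1]
im=np.vstack([cv2.resize(a,None,fx=3,fy=3,interpolation=2),cv2.resize(b,None,fx=3,fy=3,interpolation=2)])
cv2.imwrite("pics/c1.png",im)
optics.snapshot("side");
for cam in ["side","top"]:
  for n in ["carrier","lane_middle","hinge_axis","cover_hole","pin_hole","pin","rack","tube_p","tube_y","oil","vial","cup_r","dish","tape","stain"]:
    r=spotter.place_of(cam,n); print(cam,n,[(round(x["confidence"],2),np.round(x["point"],1).tolist()) for x in r])
E
```

```text
side carrier [(0.83, [279.9, 228.1])]
side lane_middle [(0.8, [280.6, 226.6])]
side hinge_axis []
side cover_hole [(0.9, [246.2, 109.7])]
side pin_hole [(0.71, [307.8, 223.9]), (0.7, [294.0, 233.4])]
side pin [(0.61, [266.5, 212.6]), (0.56, [274.3, 226.5]), (0.51, [208.0, 329.9])]
side rack [(0.72, [237.6, 323.7])]
side tube_p [(0.7, [234.3, 326.4]), (0.39, [249.3, 107.7])]
side tube_y [(0.7, [234.3, 326.4]), (0.39, [249.3, 107.7])]
side oil [(0.73, [271.2, 226.0]), (0.71, [244.2, 278.5]), (0.46, [292.7, 236.2]), (0.4, [257.9, 188.0]), (0.32, [345.5, 324.0]), (0.31, [281.7, 228.2])]
side vial [(0.68, [269.3, 217.0]), (0.49, [349.2, 323.6])]
side cup_r [(0.85, [270.9, 168.7]), (0.73, [241.1, 169.1]), (0.71, [347.3, 325.0])]
side dish [(0.67, [335.8, 299.5]), (0.19, [261.2, 323.8])]
side tape [(0.9, [345.7, 228.5])]
side stain [(0.59, [347.4, 320.3])]
top carrier [(0.94, [281.9, 218.7])]
top lane_middle [(0.94, [280.7, 220.1])]
top hinge_axis [(0.62, [249.7, 237.6])]
top cover_hole [(0.58, [225.3, 236.6]), (0.49, [291.5, 156.9])]
top pin_hole [(0.98, [313.6, 190.7]), (0.68, [402.9, 237.9])]
top pin [(0.64, [408.0, 279.3]), (0.4, [290.6, 155.7])]
top rack [(0.9, [399.8, 252.0])]
top tube_p [(0.58, [403.0, 236.6]), (0.51, [404.7, 256.6]), (0.25, [401.1, 171.1])]
top tube_y [(0.58, [403.0, 236.6]), (0.51, [404.7, 256.6]), (0.25, [401.1, 171.1])]
top oil [(0.6, [300.5, 208.6]), (0.53, [352.1, 252.2]), (0.49, [287.3, 226.6]), (0.2, [377.4, 182.0])]
top vial [(0.65, [265.1, 227.3]), (0.65, [224.8, 234.2])]
top cup_r [(0.94, [177.2, 230.0]), (0.66, [287.7, 154.7]), (0.57, [173.4, 263.3])]
top dish [(0.17, [313.8, 188.7])]
top tape [(0.61, [287.2, 155.3]), (0.22, [402.1, 237.9])]
top stain [(0.91, [401.7, 168.9]), (0.51, [282.3, 219.2])]
```

View pics/c1.png

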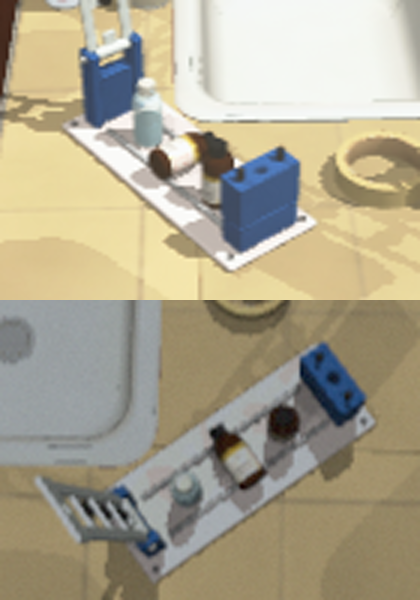

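Run:
```python
from h import *
from scipy.optimize import least_squares
s=load("side",0);t=load("top",0)
print("lane",atz(t,(280.7,220.1),8),atz(s,(280.6,226.6),8))
print("pinhole",atz(t,(313.6,190.7),86),atz(s,(307.8,223.9),86))
print("hinge",atz(t,(249.7,237.6),92.5))
print("tri lane",tri((t,(280.7,220.1)),(s,(280.6,226.6))))
print("tri hole",tri((t,(313.6,190.7)),(s,(307.8,223.9))))
C=cloud(t); Cs=cloud(s)
# tower top points
for nm,c,o in (("t",C,t),("s",Cs,s)):
  px=o["pixels"].astype(int); blue=(px[...,2]>px[...,0]+40)
  m=blue&(abs(c[...,2]-86)<6)&(np.hypot(c[...,0]-470,c[...,1]+50)<200)
  P=c[m]; print(nm,m.sum())
  if m.sum(): 
    print(P.mean(0), cv2.minAreaRect(P[:,:2].astype(np.float32)))
  w=(px.min(-1)>120)&(abs(c[...,2]-8)<4)&(np.hypot(c[...,0]-470,c[...,1]+0)<200)&(px.max(-1)-px.min(-1)<40)
  m=(abs(c[...,2]-8)<3.5)&(np.hypot(c[...,0]-470,c[...,1]+0)<190); P=c[m];print(m.sum(),cv2.minAreaRect(P[:,:2].astype(np.float32)))
print(C[180:200:6,300:330:6].round(0).tolist())
```

```text
lane [553.22504314  24.50902139   8.        ] [557.66758378  14.05246822   8.        ]
pinhole [632.24614908 -74.5857719   86.        ] [635.53899534 -72.42674444  86.        ]
hinge [486.57795769 111.68883349  92.5       ]
tri lane [556.117728    24.97941077  -1.25149537]
tri hole [633.76597856 -74.35098425  87.00643374]
t 191
[630.49285087 -78.65922421  86.12031579] ((563.6624145507812, 14.742813110351562), (70.56906127929688, 266.0036315917969), 36.07258987426758)
2103 ((510.08892822265625, -2.563934326171875), (370.8300476074219, 296.46856689453125), 89.33475494384766)
s 190
[618.54530596 -70.13298388  85.28002617] ((565.1705322265625, 7.138313293457031), (74.1800765991211, 257.8517150878906), 35.76165008544922)
1034 ((497.71881103515625, 0.20709228515625), (276.7599182128906, 358.3294982910156), 0.09761878103017807)
[[[686.0, -35.0, 3.0], [687.0, -54.0, 2.0], [665.0, -69.0, 88.0], [688.0, -93.0, -1.0], [687.0, -112.0, 4.0]], [[665.0, -35.0, 7.0], [648.0, -52.0, 77.0], [647.0, -70.0, 86.0], [648.0, -88.0, 80.0], [669.0, -113.0, -0.0]], [[645.0, -35.0, 9.0], [645.0, -54.0, 11.0], [628.0, -70.0, 85.0], [628.0, -88.0, 86.0], [649.0, -113.0, -2.0]], [[626.0, -36.0, 6.0], [627.0, -55.0, 3.0], [621.0, -73.0, 33.0], [610.0, -88.0, 86.0], [610.0, -106.0, 88.0]]]
```

Candidates for the oil: a brown bottle lying across the lane (side 281,222; top 282,217), a standing brown neighbour (side 292,232; top 299,206), and a blue look-alike on the counter (side 233,284; top 362,261). I choose the lying brown one with the black cap. Next I move the wrist camera over the carrier for a close check.

```bash
python3 -m creep '[[4.6,3.9,-3,0,0],[4.6,3.9,-3,-0.5,0],[4.6,3.9,-3,-0.5,0],[4.6,3.9,-3,-0.5,0],[4.6,3.9,-3,-0.5,0],[4.6,3.9,-3,-0.5,0],[4.6,3.9,-3,-0.5,0],[4.6,3.9,-3,0,0],[4.6,3.9,-3,0,0],[4.6,3.9,-3,0,0]]' 20 && python3 -m creep '[[4.6,3.7,-2.8,0,0],[4.6,3.7,-2.8,0,0],[4.6,3.7,-2.8,0,0],[4.6,2.5,-1.8,0,0],[4.6,1.0,-1.0,0,-0.1],[4.6,0,0,0,-0.13],[4.6,0,0,0,-0.13],[4.6,0,0,0,-0.03],[4.6,0,0,0,0],[4.6,0,0,0,0]]'
python3 - <<'E'
from h import *
o=snap("wrist",1); s=readout.sense(); print(s["q"].round(3) if hasattr(s["q"],"round") else s["q"],s["contact_force"])
print(o["R"].round(4).tolist(),o["t"].round(1).tolist())
for n in ["carrier","lane_middle","hinge_axis","cover_hole","pin_hole","oil","vial"]:
    r=spotter.place_of("wrist",n); print(n,[(round(x["confidence"],2),np.round(x["point"],1).tolist()) for x in r])
E
```

```text
time: 2.7
position: [443.5, -135.2, 249.1]
orientation: [[0.964, 0.266, 0.001], [0.266, -0.964, -0.001], [0.001, 0.001, -1.0]]
contact_force: [0.2, -0.4, 1.1]
gripper_width: 0.497
time: 3.7
position: [553.4, 9.7, 248.7]
orientation: [[0.792, 0.611, 0.0], [0.611, -0.792, 0.0], [0.0, 0.0, -1.0]]
contact_force: [0.0, -1.3, 0.1]
gripper_width: 0.495
[-0.184  0.247  1.477  0.     1.418  0.729] [-0.81959807 -0.15877424  0.58316882]
[[0.6117, -0.7911, -0.0004], [-0.7616, -0.589, 0.2703], [-0.2141, -0.165, -0.9628]] [-330.3, 386.5, 540.6]
carrier [(0.93, [273.1, 172.8])]
lane_middle [(0.83, [276.6, 171.7])]
hinge_axis [(0.8, [157.4, 184.1])]
cover_hole [(0.62, [229.1, 173.6])]
pin_hole [(0.86, [389.4, 186.4])]
oil [(0.85, [273.4, 202.3]), (0.73, [319.5, 174.1])]
vial [(0.75, [225.9, 173.8])]
```

View pics/wrist1.png

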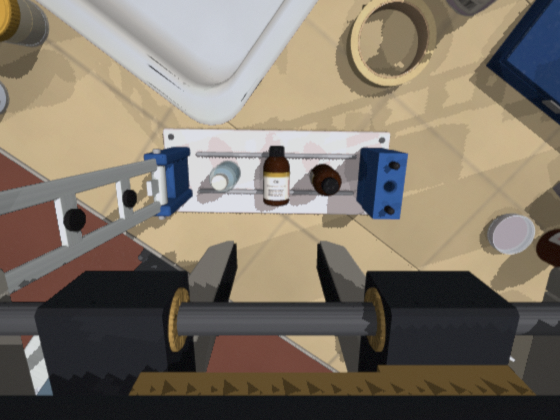

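Run:
```python
from h import *
o=load("wrist",1); crop(o,"c2.png",140,110,290,130,2.7)
for n,uv,z in [("lane",(276.6,171.7),8),("hole",(389.4,186.4),86),("hinge",(157.4,184.1),92.5),("oilbase",(276,203.5),30.5),("cap",(277,147),30.5),("TL",(165,129),8),("TR",(389,132),8),("BR",(400,217),8)]: print(n,atz(o,uv,z).round(1))
C=cloud(o)
for uv in [(276,190),(276,175),(276,160),(280,165),(389,178),(300,140),(330,205),(225,172),(325,175)]: print(uv,C[uv[1],uv[0]].round(1))
px=o["pixels"].astype(int); m=(px[...,2]>px[...,0]+40)&(abs(C[...,2]-86)<5)
m[:, :330]=0; m[:,420:]=0; P=C[m]; print(m.sum(),P.mean(0),cv2.minAreaRect(P[:,:2].astype(np.float32)))
m=(abs(C[...,2]-8)<4);m[:,:150]=0;m[:,410:]=0;m[:120]=0;m[225:]=0
P=C[m]; print(cv2.minAreaRect(P[:,:2].astype(np.float32)))
# oil segmentation
for t in ["oil","vial"]:
  for r in spotter.silhouettes("wrist",t): 
    print(t,r["confidence"],r["rect"]); Q=C[r["region"]]; print(np.median(Q,0).round(1), np.percentile(Q[:,2],95))
```

```text
lane [560.7  15.8   8. ]
hole [632.1 -82.2  86. ]
hinge [484.2 115.2  92.5]
oilbase [530.8  -6.4  30.5]
cap [587.6  36.   30.5]
TL [517.3 160.7   8. ]
TR [687.9 -66.    8. ]
BR [ 614.5 -155.6    8. ]
(276, 190) [548.1   7.   49.9]
(276, 175) [562.3  17.9  49. ]
(276, 160) [575.7  28.4  43.7]
(280, 165) [574.3  21.3  46.7]
(389, 178) [638.4 -75.   87.5]
(300, 140) [611.1  17.1   8.8]
(330, 205) [569.2 -68.4   9.8]
(225, 172) [533.2  67.   70.4]
(325, 175) [598.5 -23.8  67.2]
1690 [632.40777814 -80.22222716  87.07766351] ((631.7828979492188, -81.93412017822266), (71.09989166259766, 30.86872673034668), 36.88227462768555)
((560.8814086914062, 18.1148681640625), (123.13453674316406, 289.155029296875), 35.61603546142578)
oil 0.91 [309.7, 162.6, 31.4, 35.8]
[593.7 -26.7  65.7] 82.05614118775279
oil 0.55 [259.8, 146.5, 34.4, 62.2]
[557.9  14.8  45. ] 48.93164506867752
vial 0.8 [209.0, 163.7, 33.5, 31.5]
[529.1  64.6  68.1] 85.07374583457458
```

View pics/c2.png

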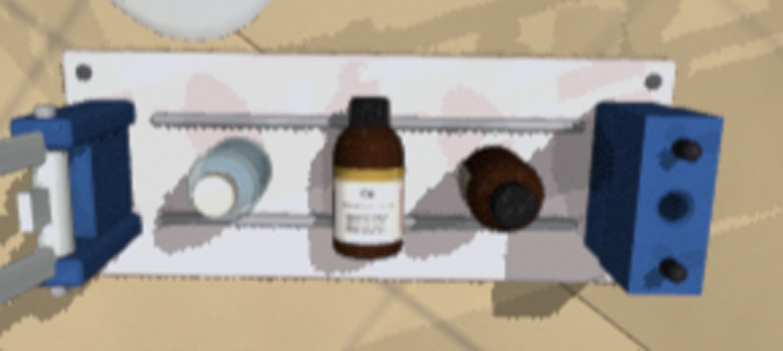

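```bash
python3 -m creep '[[4.6,4.2,0,0,0],[4.6,0,0,4,0],[4.6,0,0,4,0],[4.6,0,0,4,0],[4.6,0,0,4,0],[4.6,0,0,3,0],[4.6,0,0,1.5,0],[4.6,0,0,0.7,0],[4.6,0,0,0,0],[4.6,0,0,0,0]]' 3
python3 - <<'E'
from h import *
o=snap("wrist",2); snap("side",2)
a=load("side",2)["pixels"][160:280,210:370,::-1]
cv2.imwrite("pics/c3.png",np.hstack([o["pixels"][100:420,140:440,::-1],cv2.resize(a,(427,320))]))
E
```

```text
time: 5.2
position: [587.5, 35.5, 37.6]
orientation: [[0.79, 0.613, 0.002], [0.613, -0.79, -0.0], [0.001, 0.001, -1.0]]
contact_force: [0.4, -0.0, 0.4]
gripper_width: 0.494
```

View pics/c3.png

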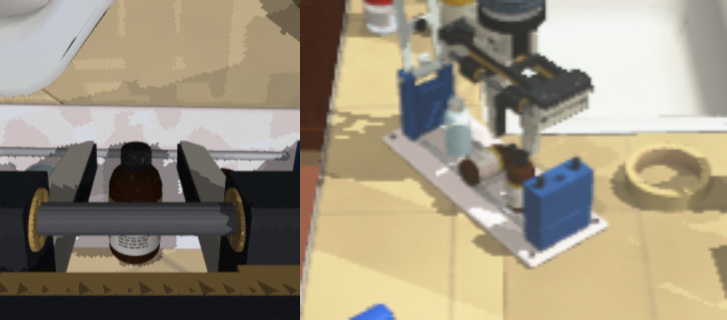

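The wrist crop shows the cap (136,152) centred between the fingertips. I lower and close lightly.

```bash
python3 -m creep '[[4.6,0,0,1,0],[4.6,0,0,0.8,0],[4.6,0,0,0.2,0],[4.6,0,0,0,0],[1.0,0,0,0,0],[1.0,0,0,0,0],[1.0,0,0,0,0],[1.0,0,0,0,0],[1.0,0,0,0,0],[1.0,0,0,0,0]]' 4
python3 - <<'E'
from h import *
print(readout.sense()["gripper_width"]*93)
o=snap("wrist",3); snap("side",3)
a=load("side",3)["pixels"][160:280,210:370,::-1]
cv2.imwrite("pics/c4.png",np.hstack([o["pixels"][100:420,140:440,::-1],cv2.resize(a,(427,320))]))
E
```

```text
time: 6.3
position: [586.8, 35.5, 16.8]
orientation: [[0.79, 0.613, 0.001], [0.613, -0.79, -0.0], [0.0, 0.0, -1.0]]
contact_force: [0.0, 0.3, 0.9]
gripper_width: 0.329
30.62174222391154
```

View pics/c4.png

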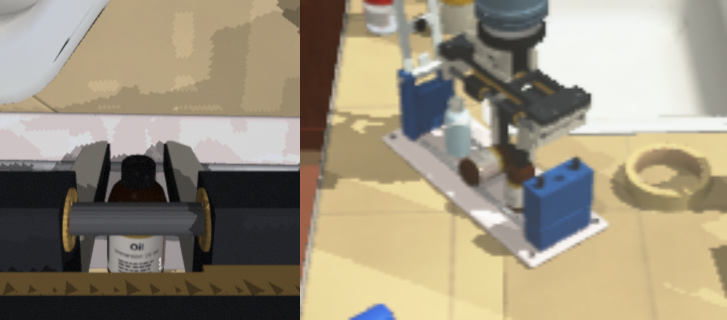

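```bash
python3 -m creep '[[1,0,0,0,0],[1,0,0,0,0],[1,0,0,0,0],[1,0,0,0,0],[1,0,0,0,0],[1,0,0,0,0],[1.0,0,0,0,0],[1.0,0,0,0,0],[1.0,0,0,0,0],[1.0,0,0,0,0]]' 4
python3 - <<'E'
from h import *
o=snap("wrist",4); crop(o,"c5.png",200,200,160,170,4)
E
```

```text
time: 7.4
position: [586.8, 35.6, 16.7]
orientation: [[0.79, 0.613, 0.0], [0.613, -0.79, -0.0], [0.0, 0.0, -1.0]]
contact_force: [0.8, 0.3, 0.7]
gripper_width: 0.326
```

View pics/c5.png

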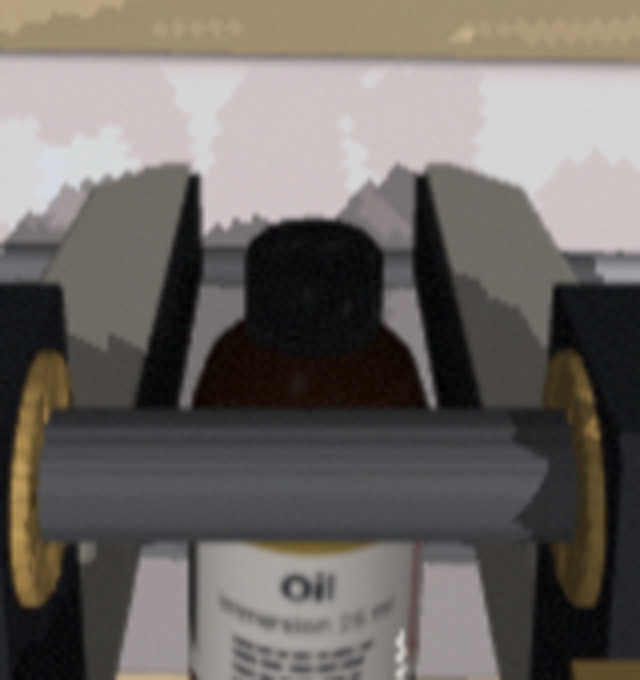

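```bash
python3 -m creep '[[1,0,0,-0.5,0],[1,0,0,-1,0],[1,0,0,-1,0],[1,0,0,-1,0],[1,0,0,-1,0],[1,0,0,-1,0],[1.0,0,0,-1,0],[1.0,0,0,-1,0],[1.0,0,0,-1,0],[1.0,0,0,0,0]]' 4
python3 - <<'E'
from h import *
o=snap("wrist",5); snap("side",5)
a=load("side",5)["pixels"][160:280,210:370,::-1]
cv2.imwrite("pics/c6.png",np.hstack([o["pixels"][100:420,140:440,::-1],cv2.resize(a,(427,320))]))
E
```

```text
time: 8.45
position: [587.7, 35.5, 103.5]
orientation: [[0.79, 0.613, 0.003], [0.613, -0.79, -0.0], [0.002, 0.002, -1.0]]
contact_force: [-0.1, -0.3, 0.3]
gripper_width: 0.106
```

View pics/c6.png

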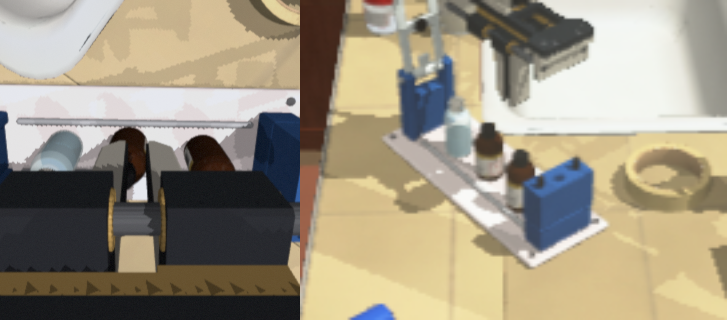

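The bottle slipped out of the grip, but the side view shows it upright between its neighbours at crop (489,150). I raise the arm to check how it sits.

```bash
python3 -m creep '[[1,0,0,-2,0],[1,0,0,-3,0],[1,0,0,-4,0],[1,-1,0,-4,0],[1,-1,0,-1.5,0],[1,-1,0,0,0],[1.0,-1,0,0,0],[1.0,0,0,0,0],[1.0,0,0,0,0],[1.0,0,0,0,0]]' 4
python3 - <<'E'
from h import *
o=snap("wrist",6); C=cloud(o); crop(o,"c7.png",140,110,290,130,2.7)
a=snap("side",6); crop(a,"c8.png",240,170,100,90,6); snap("top",6)
for t in ["oil","vial"]:
  for cam in ["wrist","side","top"]:
    oo=load(cam,6)
    for r in spotter.place_of(cam,t): print(t,cam,r["confidence"],r["point"],atz(oo,r["point"],8).round(1))
print(spotter.place_of("wrist","lane_middle"))
R=np.array([[.8,.6],[-.6,.8]])
m=(C[...,2]>60)&(C[...,2]<100);m[:,:205]=0;m[:,350:]=0;m[:120]=0;m[220:]=0
n,l=cv2.connectedComponents(m.astype(np.uint8))
for i in range(1,n):
  P=C[l==i]
  if len(P)>20: print(len(P),((P[:,:2]-[558.8,16.4])@R.T).mean(0).round(1),P[:,2].max().round(1))
E
```

```text
time: 9.55
position: [554.7, 11.2, 245.4]
orientation: [[0.79, 0.613, -0.002], [0.613, -0.79, 0.001], [-0.001, -0.002, -1.0]]
contact_force: [0.4, 0.4, -0.2]
gripper_width: 0.107
oil wrist 0.89 [320.5, 175.4] [593.2 -30.4   8. ]
oil wrist 0.86 [271.7, 173.9] [555.7  21.1   8. ]
oil wrist 0.59 [27.9, 23.8] [521.2 349.7   8. ]
oil side 0.77 [245.7, 277.8] [ 462.4 -202.3    8. ]
oil side 0.75 [292.3, 237.1] [592.3 -36.6   8. ]
oil side 0.66 [284.5, 226.3] [569.6  15.1   8. ]
oil top 0.45 [278.8, 221.4] [549.   30.4   8. ]
vial wrist 0.64 [229.3, 173.2] [522.5  65.2   8. ]
vial wrist 0.42 [270.7, 172.5] [556.3  23.2   8. ]
vial wrist 0.28 [415.5, 366.2] [ 453.5 -341.9    8. ]
vial side 0.48 [270.6, 215.5] [526.3  70.7   8. ]
vial top 0.45 [264.9, 229.8] [521.4  73.6   8. ]
[{'point': [279.3, 177.8], 'confidence': 0.76}]
566 [5.3 4.2] 83.2
577 [ 2.6 58.9] 87.2
558 [ -0.4 -58.4] 83.3
```

View pics/c7.png

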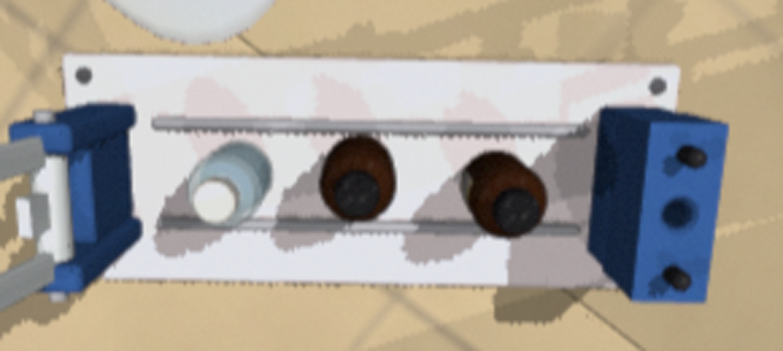

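View pics/c8.png

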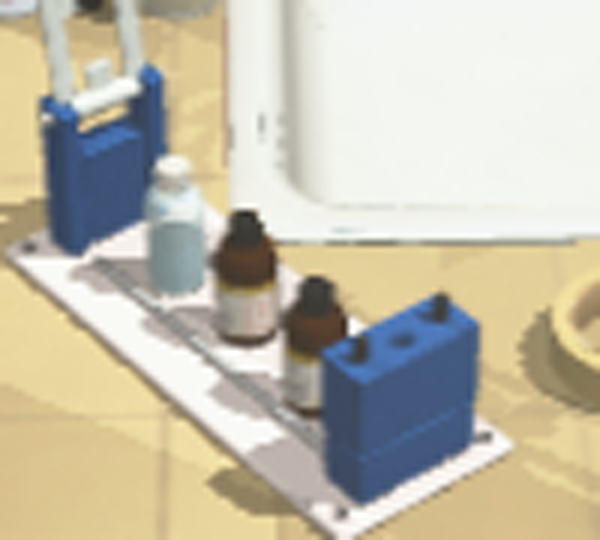

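The oil bottle stands in the lane at about (+5, +4) mm. Its top height of 83.2 matches its neighbour (crop 358,175). Next I go up and over behind the open cover.

```bash
python3 -m creep '[[0,0,0,-2.5,0],[0,0,0,-4,0],[0,0,0,-4,0],[0,0,0,-2.5,0],[0,0,-3,0,0],[0,0,-4.5,0,0],[0,0,-4.5,0,0],[0,0.5,-4.5,0,0],[0,0.4,-4,0,0],[0,0,-1.5,0,0]]' 20
python3 - <<'E'
from h import *
s=readout.sense(); print(s["q"],s["position"],s["contact_force"])
p=np.array(s["position"])[:2]-[558.8,16.4]; print(np.array([[.8,.6],[-.6,.8]])@p)
a=snap("side",7); crop(a,"c9.png",200,30,160,200,3)
E
```

```text
time: 11.05
position: [425.2, 192.9, 377.3]
orientation: [[0.788, 0.615, 0.001], [0.615, -0.788, 0.001], [0.001, -0.0, -1.0]]
contact_force: [0.4, -0.2, 0.0]
gripper_width: 0.003
[1.85401293e-01 4.33639139e-02 1.41359615e+00 1.00062454e-03
 1.68367232e+00 1.09331019e+00] [425.23610657 192.85832111 377.30883484] [ 0.39944179 -0.15216568  0.04748908]
[ -0.97612208 221.30499294]
```

View pics/c9.png

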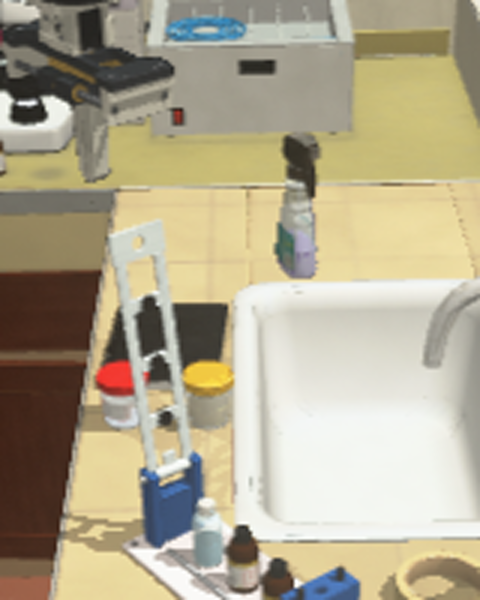

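```bash
python3 -m creep '[[0,0,0,2,0],[0,0,0,2.5,0],[0,0,0,1.4,0],[0,0,1.5,0,0],[0,0,2,0,0],[0,0,2,0,0],[0,0,2,0,0],[0,0,2,0,0],[0,0,2,0,0],[0,0,1.5,0,0]]' 20
python3 - <<'E'
from h import *
s=readout.sense(); print(s["contact_force"])
p=np.array(s["position"])[:2]-[558.8,16.4]; print(np.array([[.8,.6],[-.6,.8]])@p)
a=snap("side",8); crop(a,"c10.png",200,30,160,200,3)
E
```

```text
time: 12.1
position: [508.8, 84.9, 318.3]
orientation: [[0.791, 0.612, 0.001], [0.612, -0.791, -0.001], [0.0, 0.001, -1.0]]
contact_force: [-0.2, 0.2, -0.6]
gripper_width: 0.003
[-0.18375013  0.21711675 -0.59358392]
[ 1.10775425 84.8353038 ]
```

View pics/c10.png

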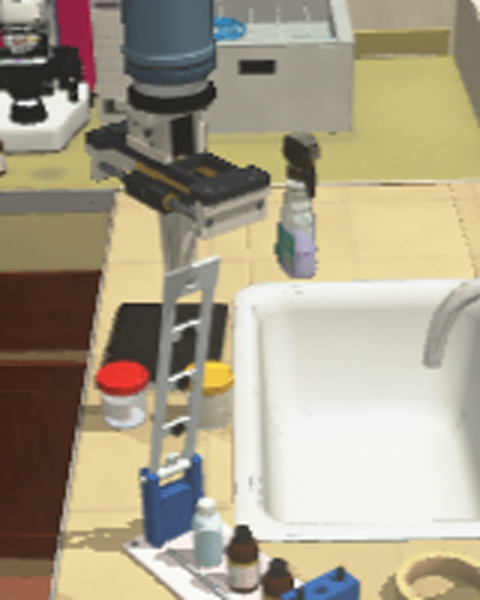

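The cover is moving with the finger behind its tip plate (crop 190,265). I keep pushing while lowering.

```bash
python3 -m creep '[[0,0,1.5,0.2,0],[0,0,1.5,0.3,0],[0,0,1.5,0.5,0],[0,0,1.5,0.5,0],[0,0,1.5,0.5,0],[0,0,1.5,0.7,0],[0,0,1.0,1,0],[0,0,0,0,0],[0,0,0,0,0],[0,0,0,0,0]]' 20
python3 - <<'E'
from h import *
s=readout.sense(); print(s["contact_force"])
p=np.array(s["position"])[:2]-[558.8,16.4]; print(np.array([[.8,.6],[-.6,.8]])@p)
a=snap("side",9); crop(a,"c11.png",200,60,160,200,3)
E
```

```text
time: 13.15
position: [568.1, 9.1, 281.0]
orientation: [[0.79, 0.613, 0.0], [0.613, -0.79, 0.0], [0.0, 0.0, -1.0]]
contact_force: [0.7, -0.5, -0.4]
gripper_width: 0.006
[ 0.65142953 -0.45109505 -0.42247662]
[  3.1138254  -11.41671413]
```

View pics/c11.png

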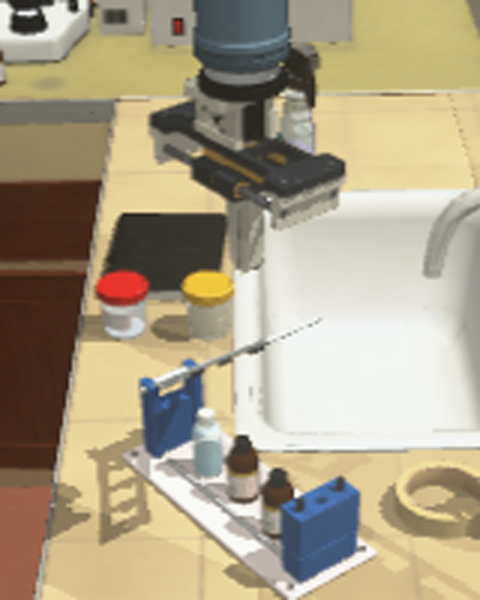

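The cover is sinking by itself (tip at crop 320,320). While it sinks, I locate the pin.

Run:
```python
from h import *
s=load("side",0);t=load("top",0)
crop(s,"c12.png",185,270,110,80,4);crop(t,"c13.png",340,205,100,95,4)
a=cv2.imread("pics/c12.png");b=cv2.imread("pics/c13.png");b=cv2.resize(b,(int(400*320/380),320));cv2.imwrite("pics/c14.png",np.hstack([a,b]))
for o,n in ((s,"s"),(t,"t")):
  hsv=cv2.cvtColor(o["pixels"],cv2.COLOR_RGB2HSV); 
  for nm,m in (("red",((hsv[...,0]<7)|(hsv[...,0]>173))&(hsv[...,1]>170)&(hsv[...,2]>90)),("yel",(abs(hsv[...,0].astype(int)-22)<5)&(hsv[...,1]>170)&(hsv[...,2]>120))):
    k,l,st,c=cv2.connectedComponentsWithStats(m.astype(np.uint8))
    for i in range(1,k):
      if st[i,4]>8: print(n,nm,c[i].round(1),st[i].tolist(),atz(o,c[i],95).round(0))
```

```text
s red [238.1 155.4] [232, 150, 12, 11, 104] [415. 299.  95.]
s red [203.6 309.1] [200, 303, 8, 13, 76] [ 382. -386.   95.]
s yel [147.7  31.3] [137, 27, 24, 17, 185] [-216. 1759.   95.]
s yel [268.7 154.3] [262, 151, 15, 9, 100] [520. 303.  95.]
s yel [258.7 301.2] [256, 298, 6, 8, 33] [ 507. -366.   95.]
t red [166.5 260. ] [157, 250, 20, 21, 331] [417. 350.  95.]
t red [418.3 277.8] [416, 276, 6, 5, 26] [ 380. -374.   95.]
t yel [441.5 169.9] [440, 168, 4, 5, 10] [ 701. -457.   95.]
t yel [463.1 179.2] [461, 177, 5, 6, 12] [ 673. -520.   95.]
t yel [456.8 183.7] [455, 179, 6, 9, 13] [ 659. -501.   95.]
t yel [435.4 190.7] [434, 187, 4, 9, 11] [ 636. -436.   95.]
t yel [444.6 193.2] [440, 186, 12, 13, 34] [ 629. -463.   95.]
t yel [451.  189.8] [449, 188, 5, 5, 9] [ 640. -482.   95.]
t yel [464.6 193.8] [463, 190, 4, 8, 12] [ 628. -522.   95.]
t yel [430.3 197.8] [427, 193, 6, 13, 26] [ 614. -420.   95.]
t yel [468.  195.4] [466, 192, 5, 7, 12] [ 624. -531.   95.]
t yel [449.7 204.1] [448, 200, 5, 8, 15] [ 596. -476.   95.]
t yel [170.2 225.9] [161, 217, 20, 19, 301] [516. 347.  95.]
t yel [411.4 233.4] [410, 232, 4, 4, 15] [ 507. -360.   95.]
```

View pics/c14.png

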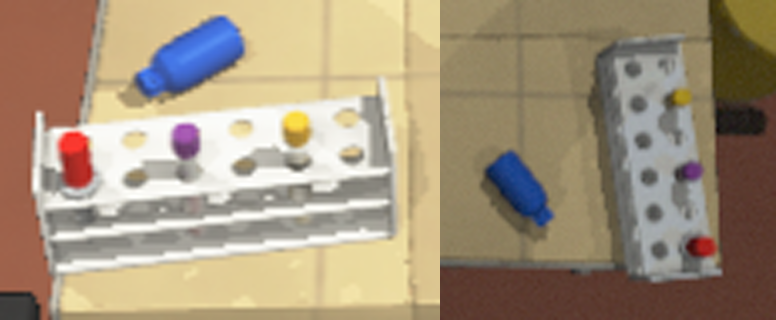

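The pin is the red handle at the near end of the rack (side 204,309; top 418,278). The only other red things are the cup lid at side 238,155 and nothing else in the rack. I move over it.

```bash
python3 -m creep '[[5,0,0,0,0.14],[5,0,0,0,0.14],[5,0,0,0,0.14],[5,0,0,0,0.13],[5,-2.4,4.05,0,0],[5,-2.4,4.05,0,0],[5,-2.4,4.05,0,0],[5,-2.4,4.05,0,0],[5,-2.4,4.05,0,0],[5,-2.4,4.05,0,0]]' 30; python3 -m creep '[[5,-2.4,4.05,0,0],[5,-2.4,4.05,0.5,0],[5,-2.4,4.05,0.5,0],[5,0,0,1,0],[5,0,0,1,0],[5,0,0,0,0],[5,0,0,0,0],[5,0,0,0,0],[5,0,0,0,0],[5,0,0,0,0]]' 30
python3 - <<'E'
from h import *
o=snap("wrist",10); a=snap("side",10); snap("top",10)
crop(a,"c15.png",220,150,140,110,4)
for n in ["pin","rack","tube_p"]:
    r=spotter.place_of("wrist",n); print(n,[(round(x["confidence"],2),np.round(x["point"],1).tolist()) for x in r])
E
```

```text
time: 14.2
position: [451.0, -249.6, 281.6]
orientation: [[0.994, 0.111, 0.002], [0.111, -0.994, -0.001], [0.001, 0.001, -1.0]]
contact_force: [0.4, -0.3, -0.0]
gripper_width: 0.535
time: 15.2
position: [394.0, -376.9, 251.2]
orientation: [[0.994, 0.111, 0.001], [0.111, -0.994, -0.001], [0.0, 0.001, -1.0]]
contact_force: [0.5, 0.1, 0.1]
gripper_width: 0.536
pin [(0.68, [273.0, 189.9])]
rack [(0.67, [260.2, 129.0])]
tube_p [(0.75, [274.9, 140.1]), (0.64, [277.0, 87.6])]
```

View pics/wrist10.png

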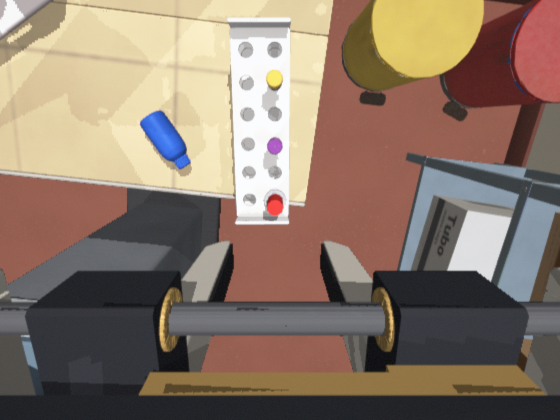

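View pics/c15.png

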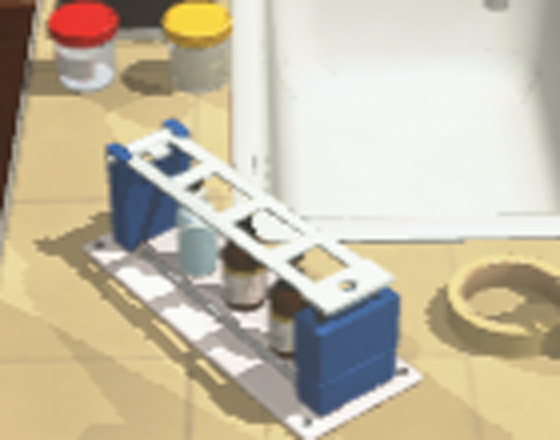

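The cover is down over three upright bottles. The pin handle shows at wrist (275,205), at the near end of the rack.

Run:
```python
from h import *
o=load("wrist",10); C=cloud(o)
hsv=cv2.cvtColor(o["pixels"],cv2.COLOR_RGB2HSV); m=((hsv[...,0]<7)|(hsv[...,0]>173))&(hsv[...,1]>170)&(hsv[...,2]>90); m[:190]=0;m[225:]=0;m[:,260:][:, 30:]=0;m[:,:255]=0
P=C[m]; top=P[P[:,2]>92]; print(m.sum(),len(top),top.mean(0).round(1),P[:,2].max())
print(cv2.minEnclosingCircle(top[:,:2].astype(np.float32)))
ys,xs=np.nonzero(m); print(xs.min(),xs.max(),ys.min(),ys.max(), atz(o,(xs.mean(),ys.mean()),95))
print("tip by net",atz(o,(273,189.9),11))
s=readout.sense(); R=np.array(s["orientation"]); 
for p in (top.mean(0),): print("delta tool",R.T@(p-np.array(s["position"])))
w=(abs(C[...,2]-61)<4); w[:, :220]=0; w[:,300:]=0; w[:15]=0; w[225:]=0
print(cv2.minAreaRect(C[w][:,:2].astype(np.float32)))
crop(o,"c16.png",220,170,90,70,6)
```

```text
232 189 [ 381.8 -376.1  103.8] 418.40638470541415
((419.92864990234375, -373.4688720703125), 48.03071212768555)
267 281 195 214 [ 381.2016003  -376.15304881   95.        ]
tip by net [ 378.62336647 -374.0865493    11.        ]
delta tool [-11.43930329  -2.4920328  146.85511223]
((455.788818359375, -352.70184326171875), (204.00900268554688, 62.10139083862305), 6.61591911315918)
```

View pics/c16.png

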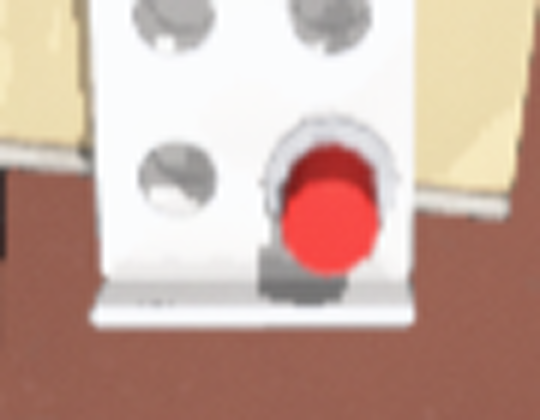

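Run:
```python
from h import *
o=load("wrist",10)
s=readout.sense(); R=np.array(s["orientation"])
for uv,z in [((275,207.7),98),((275,200.8),66)]:
  p=atz(o,uv,z); print(p, R.T@(p-np.array(s["position"])))
```

```text
[ 378.64315538 -377.05110766   98.        ] [-14.70687951  -1.88037084 152.69213501]
[ 378.02984701 -377.01338995   66.        ] [-15.3136196   -1.98598776 184.69210816]
```

```bash
python3 -m creep '[[5,-1.5,-0.2,0,0],[5,0,0,3,0],[5,0,0,4,0],[5,0,0,4,0],[5,0,0,3,0],[5,0,0,2,0],[5,0,0,0,0],[5,0,0,0,0],[5,0,0,0,0],[5,0,0,0,0]]' 30
python3 - <<'E'
from h import *
o=snap("wrist",11);crop(o,"c17.png",200,160,160,180,3)
E
```

```text
time: 16.5
position: [378.8, -377.9, 92.2]
orientation: [[0.994, 0.11, 0.002], [0.11, -0.994, -0.003], [0.001, 0.003, -1.0]]
contact_force: [0.4, 0.2, -0.2]
gripper_width: 0.535
```

View pics/c17.png

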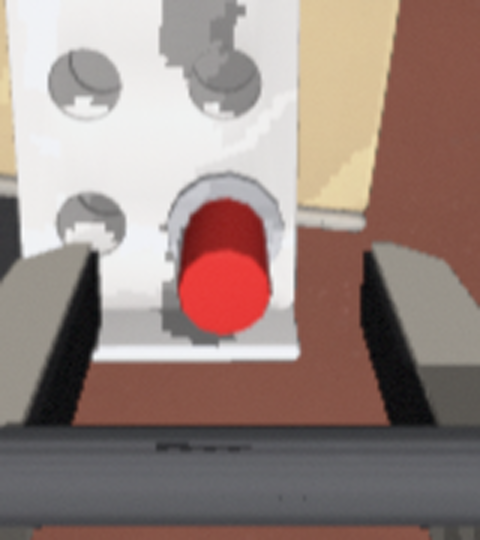

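Run:
```python
from h import *
o=load("wrist",11)
s=readout.sense(); R=np.array(s["orientation"])
for uv,z in [((200+224/3,160+291/3),98),((200+224/3,160+225/3),66)]:
  p=atz(o,uv,z); print(p, R.T@(p-np.array(s["position"])))
```

```text
[ 379.08682102 -376.62495083   98.        ] [ 0.43214648 -1.05024542 -5.95440411]
[ 380.20810033 -376.42242866   66.        ] [ 1.5320407  -1.20475565 26.0466059 ]
```

```bash
python3 -m creep '[[5,0.1,-0.1,1,0],[5,0,0,1,0],[5,0,0,0.1,0],[5,0,0,0,0],[1,0,0,0,0],[1,0,0,0,0],[1,0,0,0,0],[1,0,0,0,0],[1,0,0,0,0],[1,0,0,0,0]]' 40; python3 -m creep '[[1,0,0,0,0],[1,0,0,0,0],[1,0,0,0,0],[1,0,0,0,0],[1,0,0,0,0],[1,0,0,-0.5,0],[1,0,0,-1,0],[1,0,0,-2,0],[1,0,0,-3,0],[1,0,0,-3,0]]'
python3 - <<'E'
from h import *
o=snap("wrist",12);crop(o,"c18.png",200,160,160,180,3); snap("side",12)
E
```

```text
time: 17.55
position: [379.3, -376.0, 69.8]
orientation: [[0.994, 0.11, 0.0], [0.11, -0.994, -0.0], [0.0, 0.0, -1.0]]
contact_force: [0.2, 0.1, 2.1]
gripper_width: 0.187
time: 18.55
position: [379.0, -375.4, 165.9]
orientation: [[0.994, 0.11, -0.0], [0.11, -0.994, 0.001], [-0.0, -0.001, -1.0]]
contact_force: [0.7, -1.0, -0.0]
gripper_width: 0.187
```

View pics/c18.png

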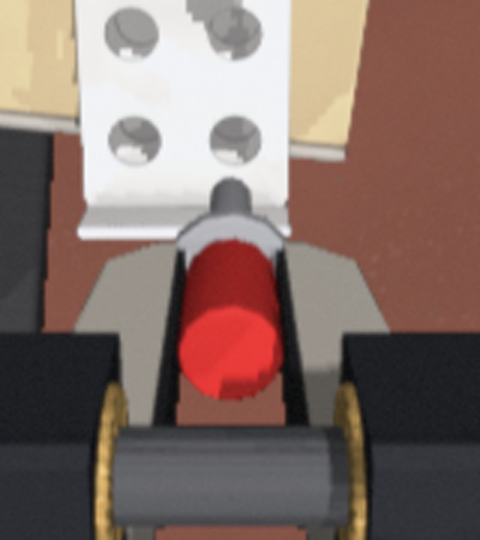

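The pin is held straight (handle at crop 231,320, shaft visible below the collar). I carry it to short of the cover hole and look.

```bash
python3 -m creep '[[1,0,0,-2,0],[1,2.6,-3.3,-1.4,0],[1,2.7,-3.3,0,0],[1,2.7,-3.3,0,0],[1,2.7,-3.3,0,0],[1,2.7,-3.3,0,0],[1,2.7,-3.3,0,0],[1,2.6,-3.3,0,0],[1,2.6,-3.3,0,0],[1,0,0,0,0]]' 40
python3 - <<'E'
from h import *
o=snap("wrist",13);snap("side",13);snap("top",13);crop(o,"c19.png",160,60,240,180,3.3)
for n in ["cover_hole","pin_hole","pin"]:
    r=spotter.place_of("wrist",n); print(n,[(round(x["confidence"],2),np.round(x["point"],1).tolist(),atz(o,x["point"],105).round(1)) for x in r])
E
```

```text
time: 19.65
position: [563.5, -85.4, 198.0]
orientation: [[0.993, 0.115, 0.0], [0.115, -0.993, 0.002], [0.0, -0.002, -1.0]]
contact_force: [0.2, -0.0, 0.1]
gripper_width: 0.186
cover_hole [(0.57, [285.1, 129.3], array([631. , -84.2, 105. ])), (0.32, [193.1, 179.4], array([581.4, -12.2, 105. ]))]
pin_hole [(0.77, [278.7, 131.0], array([629.1, -79.2, 105. ]))]
pin [(0.76, [273.4, 222.6], array([551.2, -83.8, 105. ]))]
```

View pics/c19.png

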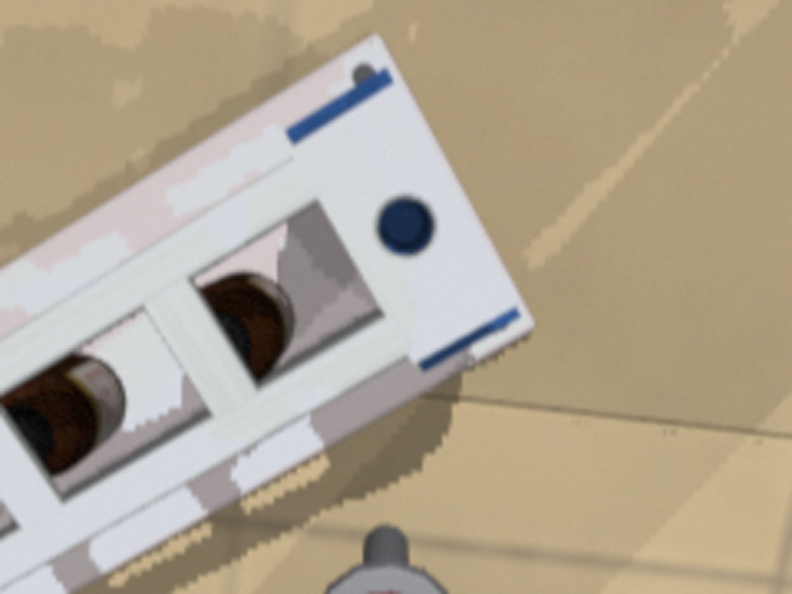

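Run:
```python
from h import *
o=load("wrist",13); crop(o,"c20.png",240,200,70,60,10)
s=readout.sense(); p0=np.array(s["position"]); R=np.array(s["orientation"])
h=atz(o,(160+406/3.3,60+225/3.3),104.8); print("hole",h, R.T@(h-p0), p0)
for uv in [(277,223.6),(277,222.5),(273.4,222.6)]:
  t=atz(o,uv,p0[2]-58.8); print("tip",t,R.T@(t-p0))
for cam in ("side","top"):
  oo=load(cam,13); print(cam,proj(oo,h), proj(oo,[p0[0],p0[1],p0[2]-58.8]))
print([ (x["confidence"],x["point"]) for c in ("side","top") for x in spotter.place_of(c,"cover_hole")])
a=load("side",13); crop(a,"c21.png",240,150,100,110,5.4)
```

```text
hole [631.70606689 -82.43165131 104.8       ] [70.89235806 -1.17366457 93.70576125] [561.40166681 -91.23674226 198.54238802]
tip [562.18916126 -85.67009522 139.74238802] [ 1.41408983 -5.45486539 58.79874574]
tip [563.06239321 -85.56789044 139.74238802] [ 2.29325176 -5.46221019 58.79829206]
tip [562.66518265 -82.86366406 139.74238802] [ 2.19027521 -8.19351251 58.79807784]
side [306.69582842 220.89884254] [281.14555619 213.33572968]
top [316.60494914 189.48357228] [320.34386852 210.81895108]
[(0.85, [307.5, 219.6])]
```

View pics/c20.png

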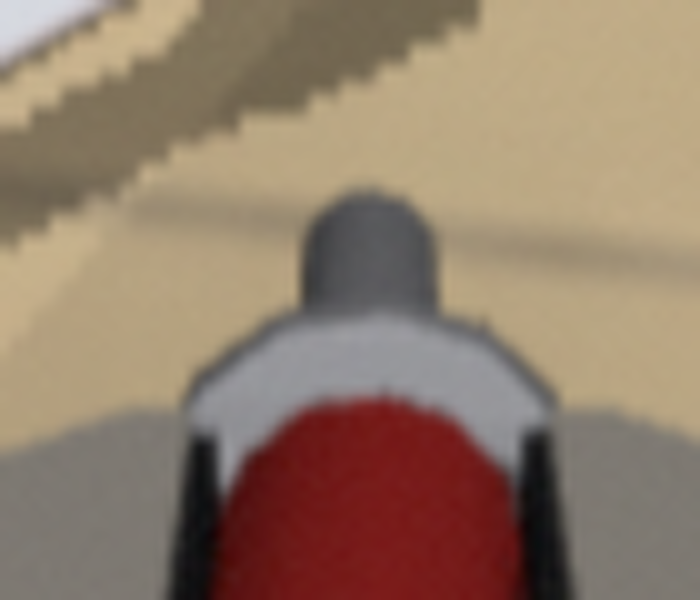

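View pics/c21.png

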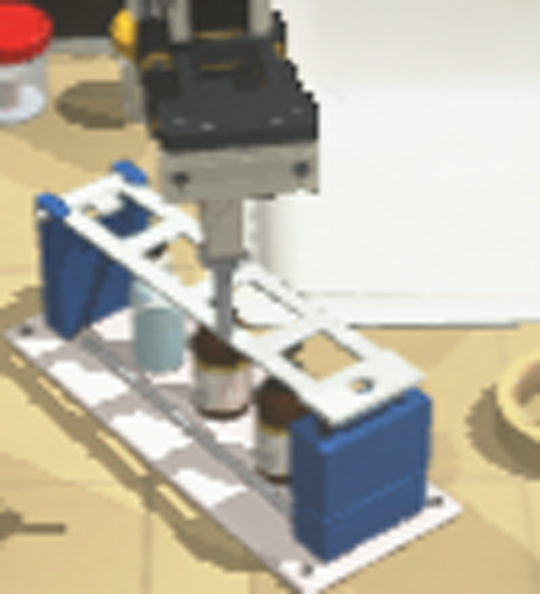

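Run:
```python
from h import *
o=snap("wrist",14); crop(o,"c22.png",220,100,120,140,5)
s=readout.sense(); print(s["position"],s["contact_force"])
```

```text
[561.66412077 -91.13159211 198.75416298] [-0.57785801 -0.12423878  0.18608427]
```

View pics/c22.png

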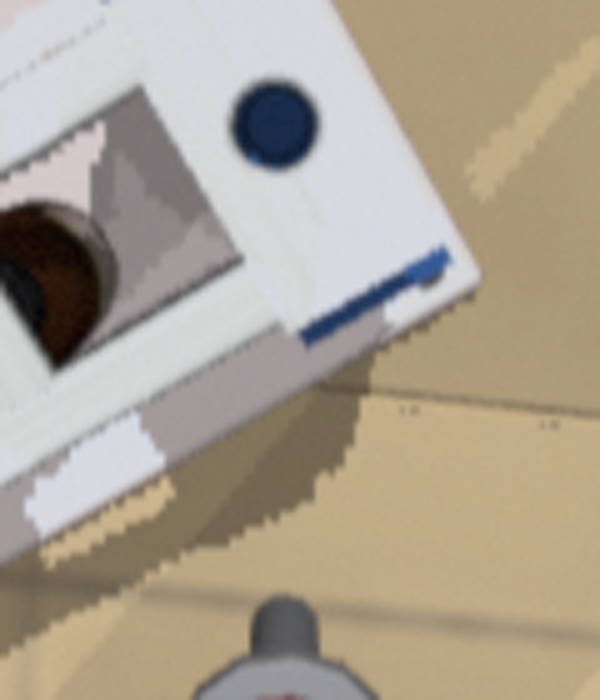

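Run:
```python
from h import *
o=load("wrist",14)
s=readout.sense(); p0=np.array(s["position"]); R=np.array(s["orientation"]); print(p0,R.round(4).tolist())
h=atz(o,(275,124.8),104.8); print("hole",h, R.T@(h-p0))
hc=o["R"]@h+o["t"]
for uv in [(277.2,222.4)]:
  t=atz(o,uv,p0[2]-58.8); print("tip",t,R.T@(t-p0), "diff", R.T@(h-t))
print("axis tip px", proj(o,[*(p0+R[:,2]*58.8)]), proj(o,[*(p0+R[:,2]*53.8)]))
```

```text
[561.66412077 -91.13159211 198.75416298] [[0.9942, 0.1079, 0.0001], [0.1079, -0.9942, -0.0001], [0.0, 0.0001, -1.0]]
hole [631.68393592 -82.21149    104.8       ] [70.56929106 -1.32732784 93.95712234]
tip [561.0763044  -91.675987   139.95416298] [-0.64571878  0.47015835 58.8000331 ] diff [71.21500984 -1.79748619 35.15708924]
axis tip px [276.58243009 221.59170208] [276.5874174  223.68971408]
```

```bash
python3 -m creep '[[1,2,-0.1,0,0],[1,2,-0.05,0,0],[1,2,0,0,0],[1,1.1,0,0,0],[1,0,0,1,0],[1,0,0,1,0],[1,0,0,0.3,0],[1,0,0,0,0],[1,0,0,0,0],[1,0,0,0,0]]' 40
python3 - <<'E'
from h import *
o=snap("wrist",15); crop(o,"c23.png",200,160,160,150,4); a=snap("side",15); crop(a,"c24.png",270,180,70,70,8)
s=readout.sense(); p0=np.array(s["position"]);print(p0,s["contact_force"])
R=np.array(s["orientation"]); print(R.T@(np.array([631.7,-82.2,104.8])-p0)); print(proj(o,[631.7,-82.2,104.8]),proj(o,p0+R[:,2]*58.8),proj(a,[631.7,-82.2,104.8]),proj(a,p0+R[:,2]*58.8))
E
```

```text
time: 21.1
position: [632.5, -80.9, 176.2]
orientation: [[0.994, 0.109, 0.001], [0.109, -0.994, -0.0], [0.001, 0.0, -1.0]]
contact_force: [-0.6, 0.1, -0.3]
gripper_width: 0.183
[632.58033289 -80.89654858 176.22144917] [ 0.23647032  0.04991013 -0.48715939]
[-1.07922193  1.1726432  71.42098824]
[278.11911232 217.94717652] [276.67103176 221.58898751] [306.68956808 220.84711421] [307.06102192 216.96955485]
```

View pics/c23.png

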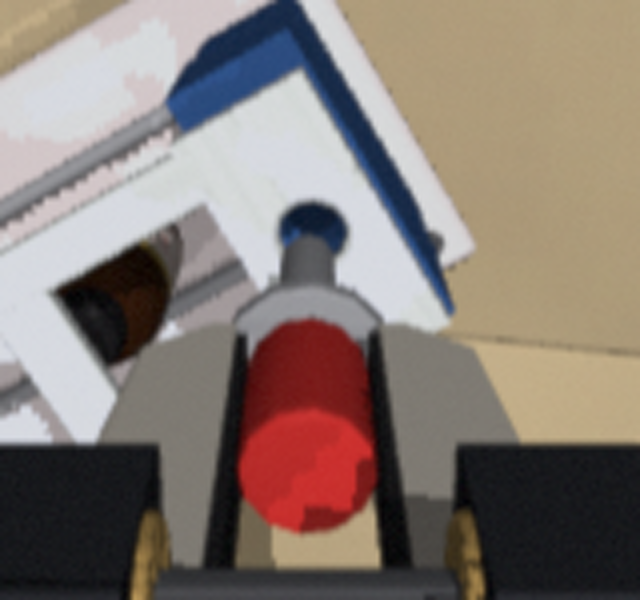

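View pics/c24.png

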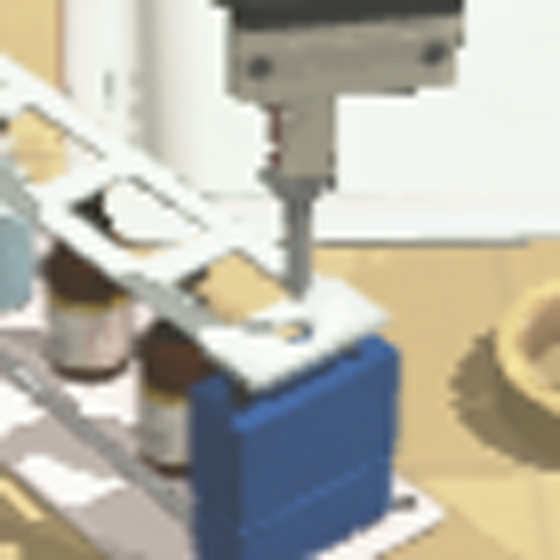

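```bash
python3 -m creep '[[1,-0.1,0.1,0,0],[1,0,0,0.5,0],[1,0,0,0.5,0],[1,0,0,0.4,0],[1,0,0,0.3,0],[1,0,0,0.2,0],[1,0,0,0,0],[1,0,0,0,0],[1,0,0,0,0],[1,0,0,0,0]]' 50
python3 - <<'E'
from h import *
o=snap("wrist",16); crop(o,"c25.png",200,160,160,150,4); a=snap("side",16); crop(a,"c26.png",270,180,70,70,8)
s=readout.sense(); p0=np.array(s["position"]);print(p0,s["contact_force"],s["moment"])
R=np.array(s["orientation"]); print(R.T@(np.array([631.7,-82.2,104.8])-p0))
cv2.imwrite("pics/c27.png",np.hstack([cv2.resize(cv2.imread("pics/c25.png"),(400,375)),cv2.resize(cv2.imread("pics/c26.png"),(375,375))]))
E
```

```text
time: 22.2
position: [631.7, -81.9, 156.9]
orientation: [[0.994, 0.11, 0.0], [0.11, -0.994, -0.0], [0.0, 0.0, -1.0]]
contact_force: [-0.3, 0.6, 0.0]
gripper_width: 0.185
[631.62775263 -81.93131662 156.85244695] [ 0.43413796  0.27470562 -0.62003375] [ 0.00062419 -0.0114865  -0.00390364]
[2.54077980e-02 2.68971701e-01 5.20524894e+01]
```

View pics/c27.png

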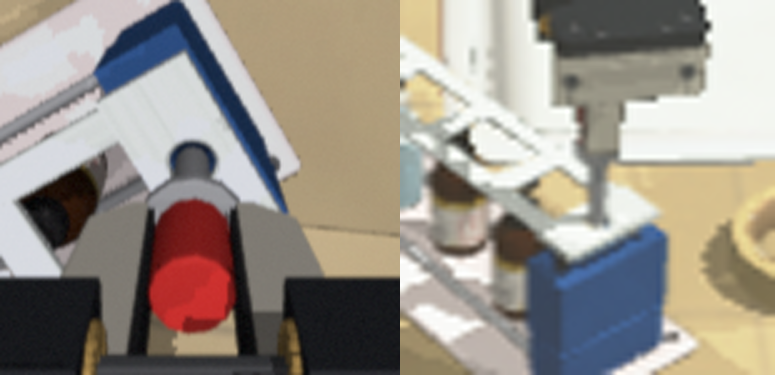

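The tip is in the cover's hole and nothing is touching. I continue down.

```bash
python3 -m creep '[[1,0,0,0.4,0],[1,0,0,0.5,0],[1,0,0,0.5,0],[1,0,0,0.5,0],[1,0,0,0.5,0],[1,0,0,0.5,0],[1,0,0,0.5,0],[1,0,0,0.3,0],[1,0,0,0,0],[1,0,0,0,0]]' 60
python3 - <<'E'
from h import *
s=readout.sense(); p0=np.array(s["position"]);print(p0,s["contact_force"],s["moment"])
E
```

```text
time: 23.3
position: [631.6, -81.9, 119.7]
orientation: [[0.994, 0.11, 0.0], [0.11, -0.994, -0.0], [0.0, 0.0, -1.0]]
contact_force: [0.4, -0.5, -1.1]
gripper_width: 0.185
[631.6100916  -81.92937818 119.68394116] [ 0.38934829 -0.49615291 -1.12806312] [-0.05114009 -0.04862852 -0.01141524]
```

```bash
python3 -m creep '[[1,0,0,0.3,0],[1,0,0,0.3,0],[1,0,0,0.3,0],[1,0,0,0.3,0],[1,0,0,0.2,0],[1,0,0,0.2,0],[1,0,0,0,0],[1,0,0,0,0],[1,0,0,0,0],[1,0,0,0,0]]' 60
python3 - <<'E'
from h import *
s=readout.sense(); p0=np.array(s["position"]);print(p0,s["contact_force"],s["moment"])
E
```

```text
time: 24.3
position: [631.9, -82.2, 104.0]
orientation: [[0.994, 0.11, 0.001], [0.11, -0.994, -0.0], [0.001, 0.001, -1.0]]
contact_force: [1.7, -2.1, 4.2]
gripper_width: 0.184
[631.92319841 -82.17078119 103.96967699] [ 1.72629131 -2.08629969  4.21645653] [-0.36176727 -0.26449151  0.01858873]
```

```bash
python3 -m creep '[[1,0,0,0.1,0],[1,0,0,0.1,0],[1,0,0,0,0],[1,0,0,0,0],[1,0,0,0,0],[1,0,0,0,0],[1,0,0,0,0],[1,0,0,0,0],[1,0,0,0,0],[1,0,0,0,0]]' 60
python3 - <<'E'
from h import *
s=readout.sense(); p0=np.array(s["position"]);print(p0,s["contact_force"],s["moment"])
a=snap("side",17); crop(a,"c28.png",240,150,110,110,5.4);o=snap("wrist",17);crop(o,"c29.png",140,100,280,220,2.8)
E
```

```text
time: 25.3
position: [632.1, -82.2, 103.6]
orientation: [[0.994, 0.11, 0.002], [0.11, -0.994, -0.001], [0.002, 0.001, -1.0]]
contact_force: [-1.3, -1.2, 11.8]
gripper_width: 0.185
[632.05631536 -82.16704147 103.5593049 ] [-1.3052662  -1.22049209 11.82124599] [-0.12915761  0.31008982  0.03052994]
```

View pics/c28.png

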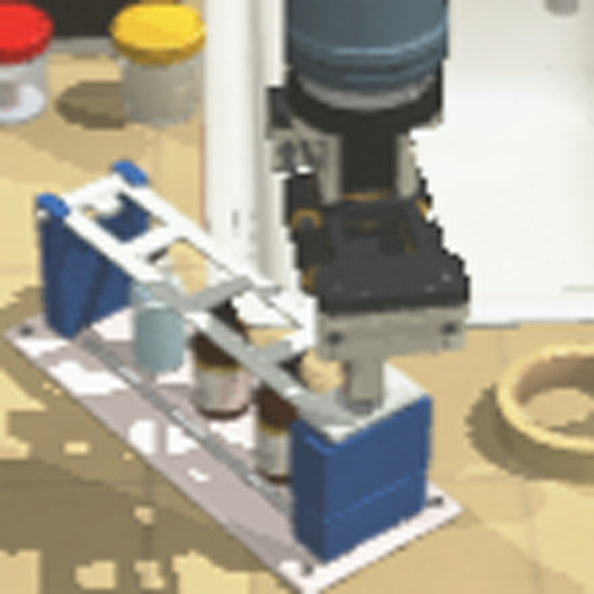

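View pics/c29.png

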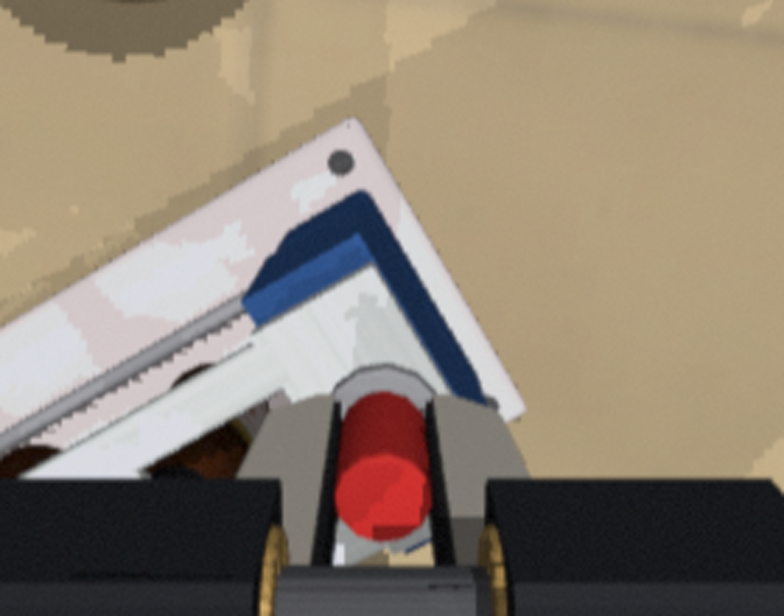

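```bash
python3 -m creep '[[1,0,0,0.1,0],[1,0,0,0,0],[1,0,0,0,0],[1,0,0,0,0],[1,0,0,0,0],[1,0,0,0,0],[1,0,0,0,0],[1,0,0,0,0],[1,0,0,0,0],[1,0,0,0,0]]' 60
python3 - <<'E'
from h import *
s=readout.sense(); p0=np.array(s["position"]);print(p0,s["contact_force"],s["gripper_width"])
o=snap("wrist",18); C=cloud(o); a=snap("side",18); Cs=cloud(a)
# cover top heights beside the pin and along it (carrier frame)
for nm,c in(("w",C),("s",Cs)):
  q=(c[...,:2]-np.array([558.8,16.4]))@np.array([[.8,.6],[-.6,.8]]).T
  m=(abs(q[...,0])<28)&(q[...,1]<-104)&(q[...,1]>-136)&(c[...,2]>80)&(c[...,2]<115)
  print(nm,m.sum(),np.percentile(c[...,2][m],[10,50,90]))
hdl=atz(o,(140+385/2.8,100+497/2.8),p0[2]+28.2); print("handle top offset",hdl-p0)
E
```

```text
time: 26.4
position: [632.1, -82.2, 103.4]
orientation: [[0.994, 0.11, 0.002], [0.11, -0.994, -0.001], [0.002, 0.001, -1.0]]
contact_force: [-3.9, -0.8, 17.5]
gripper_width: 0.185
[632.07607266 -82.17920161 103.43131199] [-3.93009991 -0.80208169 17.49172136] 0.18481379689002442
w 2376 [ 95.43681345  96.46110496 109.56018563]
s 134 [85.07671306 94.10622429 99.64274646]
handle top offset [-0.29780667 -0.28602361 28.2       ]
```

Run:
```python
from h import *
print(manip.finish_job())
```

```text
the job is handed in; nothing more can be done
None
```

The job is handed in, with the pin held pressed down and the cover shut. No verdict was reported.

- **Bottle:** I gripped the fallen bottle lightly at its shoulder and lifted. It slipped out of the grip rather than being set down, but swung upright and landed standing in the lane. It measured about (+5, +4) mm from the middle, with its top at the same height as its neighbour. The last side picture shows all three bottles upright.
- **Cover:** I pushed it over from behind with the closed fingers, and it sank onto its studs by itself.
- **Pin:** I took it from the rack and lowered it through the cover hole into the tower.
- **Last checks:**
  - The upward force is 17.5 N against a hard stop.
  - The cover's top at the hole measures about 96 mm with the wrist camera and 94 mm with the side camera; shut is 95 mm.
  - The pin tip is at about 45 mm by calculation from the tool height, and the handle is within 0.5 mm of the tool axis.
  - The fingers are still closed on the handle (opening 17 mm, grip set to 60 N).
- **Not measured:** The bottles' exact tilt was judged only by eye and by top height, and none of the bottles were re-measured after the cover closed. The bystanders and tubes were not re-measured, though no unexpected contact forces appeared.

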